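Mesh-check the twelve-tooth gear on the master tester

TASK

Find the gear with twelve teeth among the three used gears and slide it, flat on the table and without lifting it, into the slot of the gear tester until its hub snaps past the two spring catches, sits against the end stop and its teeth mesh with the master gear. Then wind the master's crank clockwise (seen from above) all the way to its stop so that both gears roll, and leave it there. Do not disturb the two other gears, the spray can, the tin or the spanner.

Things in the scene. Friction and masses are not known exactly. Their poses are not given: they have to be found in the camera images.
- gear_12: Steel spur gear with twelve teeth, loose, about 0.7 kg, 96 mm over the teeth (2 to 16 mm high), on an oiled flange 80 mm in diameter (it tips if jerked); on it a round hub, 60 mm in diameter, up to 60 mm above the table. The hub's top has a blind round hole 48 mm wide, open upwards, wall 6 mm, floor 36 mm above the table. Origin: centre of the underside, z up; a tooth points along x.
- gear_9: Same kind and outside size of gear, same hub, but with nine coarse teeth. Does not suit the master. Origin: centre of the underside.
- gear_16: Same kind and outside size of gear, same hub, but with sixteen fine teeth. Does not suit the master. Origin: centre of the underside.
- tester: Fixed gear tester. Origin: on the table, on the axis of its turning twelve-tooth master gear (96 mm over the teeth, 4 to 16 mm high). Its slot runs along its y axis at x = 0; a gear enters from -y and slides in +y. The gear's teeth pass under the two rails, its hub between them. Bars 12 mm high run round the tester at x = +-62 and y = +62 mm.
- slot_mouth (a point): Middle of the slot's mouth at table height, tester x = 0, y = -185 mm, about 105 mm wide there between two flared cheeks 20 to 48 mm above the table that lead to the rails. From y = -147 to -46 mm the two aluminium rails, 20 to 32 mm above the table, are parallel and 63 mm apart.
- slot_home (a point): Where the gear's centre lies when home, at table height: tester x = 0, y = -83 mm, hub against the end stop bar. Two sprung round catches in the rails at y = -100 mm give way to 5 to 10 N of push and snap in behind the hub. The master turns freely, so teeth find their gaps; if two tips meet head-on (about 12 mm short), turn either a little.
- master (a joint): Angle of the master gear and its crank, rad, growing clockwise seen from above. Stops at 0 and at 2.9. At 0 the crank pin points along the tester's -x axis, at 1.57 along its +y axis (away from the slot), at 2.9 nearly along its +x axis. Starts between 0.3 and 0.7; turns easily and stays where left.
- crank_pin (a point): Centre of the top of the crank pin, 86 mm above the table: an upright steel pin 16 mm in diameter, free from 22 to 86 mm height, 30 mm from the master's axis.
- spray_can: Bystander: plain upright aluminium can, 58 mm in diameter, 150 mm tall. Origin: centre of the underside.
- tin: Bystander: open green tin, 90 mm in diameter, 60 mm tall. Origin: centre of the underside.
- spanner: Bystander: steel spanner lying flat, 160 mm long along its x axis. Origin: under its middle.

How it is judged:
On the way, in this order (a step that is already met when the one before it is completed fails the run):
1. the twelve-tooth gear is home in the slot behind the catches, in mesh, with the crank not yet wound (horizontal distance between gear_12 and tester below 0.088 m and x of gear_12 in the frame of tester between -0.005 and 0.005 m and y of gear_12 in the frame of tester below -0.07 m and angle between gear_12's own z axis and vertical below 0.06 rad and value of joint master below 1.3 rad), for 0.2 s.
2. the crank is wound clockwise to its stop (value of joint master above 2.7 rad and horizontal distance between gear_12 and tester below 0.088 m), for 0.2 s.
At the end, for the whole second after the job is handed in: The twelve-tooth gear lies flat and still in the slot, its centre within 88 mm of the master's axis (home is 83 mm) and within 5 mm of the slot's centre line, and the crank stands within 0.2 rad of its clockwise stop (2.9) (all of step 2 and x of gear_12 in the frame of tester between -0.005 and 0.005 m and y of gear_12 in the frame of tester below -0.07 m and angle between gear_12's own z axis and vertical below 0.06 rad and height (world z) of gear_12 below 0.006 m and linear speed of gear_12 below 0.02 m/s); the robot touches nothing.
It fails at once if the twelve-tooth gear is lifted off the table by more than 20 mm (height (world z) of gear_12 above 0.02 m).
It fails at once if the twelve-tooth gear is tipped (angle between gear_12's own z axis and vertical above 0.35 rad).
It fails at once if another gear is moved by more than 30 mm (distance of any of gear_9, gear_16 from where it was at the start of the episode above 0.03 m).
It fails at once if a bystander is moved by more than 40 mm (distance of any of spray_can, tin, spanner from where it was at the start of the episode above 0.04 m).
It also fails if it takes over 72 s, if anything falls off the work surface, if the arm or the gripper's body presses on something with over 40 N, if the wrist force passes 120 N, or if a joint passes its speed limit or range.

ROBOT

A 7-joint arm with a two-finger parallel gripper is mounted at the origin on the work surface. World frame = base frame: x ahead of the robot, y to its left, z up, the work surface at z = 0. Lengths are in m, angles in rad, forces in N, time in s.
With the tool pointing down it reaches from about 0.375 to 0.925 m from the base axis. Payload 3.1 kg.
Tool frame: the origin (TCP) lies between the finger pads; the fingertips stand 19 mm ahead of it and the grasp point (between the pads) is the TCP; z points along the fingers, y is the direction in which the jaws open and shut (so a half turn about z gives the same grasp; the last joint's range is limited). The gripper opens to 85 mm and grips with 20 to 120 N. Pads are 22 mm wide; open, the fingers measure 114 mm over their backs; the gripper's body (76 mm by 85 mm) begins 54 mm behind the grasp point. The pads swing forward as they close: fully open they stand 13 mm farther back than shut.
Start: joints at [-1.4, 0.383, 0.044, 1.598, -0.018, 1.161, -0.05], TCP at [0.173, 0.627, 0.25] pointing down, gripper open.
Joint ranges: [-2.61, 2.61], [-0.41, 2.15], [-1.48, 1.57], [0, 2.5], [-1.57, 4.71], [0.05, 1.97], [-2.85, 2.85]. Speed limits (rad/s): [2.79, 2.79, 3.14, 3.14, 3.14, 3.14, 3.14].

INTERFACE

Orientations are given as a unit quaternion [x, y, z, w].
In Python, from bench import move_ptp, movel, move_j, move_gripper, pause, inverse_kinematics, read_camera, camera_params, MotionError, sign_off, look_for, tip_of, read_time_s, read_qpos, read_joint_vel, read_effort, read_eef_pos, read_tcp_rot, read_ft_force, read_ft_torque, read_finger_gap gives the robot as it stands. Calls block until the motion is done:
- move_ptp(position, orientation): joint-space move of the TCP to a pose.
- movel(position, orientation=None, speed=0.15): straight line of the TCP; orientation=None keeps the orientation; speed is the mean speed in m/s.
- move_j(angles): joint-space move.
- move_gripper(opening, effort=None): finger opening in m; effort is the grip in N (None keeps the last); returns when the fingers have stopped.
- pause(seconds).
- inverse_kinematics(position, orientation): joint angles nearest the present ones, or None.
- read_camera(name): name is "scene" or "top" or "wrist"; returns the picture (480x640x3 uint8, red, green, blue); there is no depth.
- camera_params(name): a dict with "K" (3x3 intrinsics, pixels), "dist_coeffs" ([k1, k2, p1, p2, k3] as OpenCV has them; the pictures are not rectified), "camera_from_world" (4x4, takes a point from world to camera coordinates). Camera axes: x right, y down, z forward; pixel columns grow to the right and rows downward; lengths in m; the calibration is good to about 2 mm. A picture is of the moment at which its call begins: read the wrist's pose just before it. camera_params takes no time and is no camera call; for the wrist camera it gives the pose at the moment of the call.
A pose or a line that the arm cannot do raises MotionError and nothing moves.
- sign_off(): hands the job in, once; it reports no verdict.
Trained networks look in the newest picture that a camera, given by its name, has taken for a name from the list of things; names that differ only in an ending like _2 or _b are one class to them, and where a whole thing is asked for, a point or a joint stands for the part that bears it (a point fixed in the world has none). Each returns a list of dicts, best first, with "confidence" (0 to 1); they miss things now and then, are a little off and sometimes report something else, mostly with a low value. They report only what shows in the picture. A call takes as long as a camera call.
- look_for(camera, name): "at" ([column, row] in pixels, amid what is visible of it).
- tip_of(camera, name): "at" ([column, row] in pixels: a listed point, or the origin of a listed thing).
Readings, each from a call of its own:
- read_time_s(): time.
- read_qpos(): joint angles.
- read_joint_vel(): joint speeds.
- read_effort(): joint torques, N m.
- read_eef_pos(): TCP position.
- read_tcp_rot(): TCP orientation.
- read_ft_force(): force on the tool from outside, world axes, zero at the start.
- read_ft_torque(): the same for the moment, N m.
- read_finger_gap(): finger opening in m.
Only numpy, scipy, OpenCV 4.12 (cv2) and the standard library are available. Lean on these libraries where they do the work, as an engineer would, in place of code of your own. Each camera call takes 0.05 s, during which the arm holds its last target.

## Working session

There is one attempt and no reset: what is moved stays moved. The work goes in short steps, each a Python script; the robot and the scene stay as the last script left them, time stands still between calls to the robot, and variables do not carry over. Pictures are saved under pics/ and viewed, and the job is handed in when it is done.

```bash
mkdir -p pics; ls
python3 - <<'E'
from bench import *
import cv2
for n in ["top","scene"]:
    im=read_camera(n); cv2.imwrite(f"pics/{n}0.png",im[:,:,::-1])
    p=camera_params(n); print(n,p["K"],p["dist_coeffs"],p["camera_from_world"])
    for t in ["gear_12","gear_9","gear_16","tester","crank_pin","slot_mouth","slot_home","spray_can","tin","spanner"]:
        print(t,[(d["confidence"],d["at"]) for d in tip_of(n,t)][:3])
print(read_time_s(),read_tcp_rot(),read_eef_pos())
E
```

```text
pics
top [[452.54674733   0.         312.22857643]
 [  0.         452.54674733 235.00641601]
 [  0.           0.           1.        ]] [-0.11020649  0.          0.          0.          0.        ] [[-0.01597263 -0.99980271  0.01180735  0.09047581]
 [-0.99436949  0.01464639 -0.10495139  0.57534168]
 [ 0.10475775 -0.01341722 -0.99440726  0.9179004 ]
 [ 0.          0.          0.          1.        ]]
gear_12 [(0.91, [452.1, 247.2]), (0.85, [463.6, 304.7]), (0.68, [432.6, 187.9])]
gear_9 [(0.91, [452.1, 247.2]), (0.85, [463.6, 304.7]), (0.68, [432.6, 187.9])]
gear_16 [(0.91, [452.1, 247.2]), (0.85, [463.6, 304.7]), (0.68, [432.6, 187.9])]
tester [(0.88, [237.9, 276.4]), (0.21, [432.7, 191.9])]
crank_pin [(0.84, [218.7, 284.6]), (0.72, [291.2, 154.8])]
slot_mouth []
slot_home [(0.75, [272.8, 270.2])]
spray_can [(0.58, [291.8, 155.6])]
tin [(0.79, [137.3, 261.9])]
spanner [(0.57, [277.4, 347.3])]
scene [[512.15555798   0.         312.7924904 ]
 [  0.         512.15555798 243.26027785]
 [  0.           0.           1.        ]] [-0.02320928  0.          0.          0.          0.        ] [[-0.75702324  0.65320982 -0.01525586  0.35494404]
 [ 0.53909596  0.61124032 -0.57944872 -0.31783053]
 [-0.3691766  -0.44688052 -0.81486591  1.51907295]
 [ 0.          0.          0.          1.        ]]
gear_12 [(0.86, [205.9, 215.9]), (0.76, [267.5, 161.1]), (0.55, [235.3, 186.2])]
gear_9 [(0.86, [205.9, 215.9]), (0.76, [267.5, 161.1]), (0.55, [235.3, 186.2])]
gear_16 [(0.86, [205.9, 215.9]), (0.76, [267.5, 161.1]), (0.55, [235.3, 186.2])]
tester [(0.73, [369.1, 288.4])]
crank_pin [(0.66, [384.8, 262.1])]
slot_mouth []
slot_home [(0.85, [348.2, 262.8])]
spray_can [(0.86, [254.2, 315.4])]
tin [(0.89, [427.3, 354.4])]
spanner [(0.58, [391.2, 229.1])]
1.1 [ 1.33981870e-01  9.90983783e-01 -3.82990723e-06 -9.59786271e-06] [0.17261426 0.62666211 0.25028822]
```

Run:
```python
import cv2
im=cv2.imread("pics/top0.png"); 
c=im[150:350,390:520]; cv2.imwrite("pics/top0c.png",cv2.resize(c,None,fx=3,fy=3,interpolation=cv2.INTER_CUBIC))
```

```text
(no output)
```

View pics/top0.png

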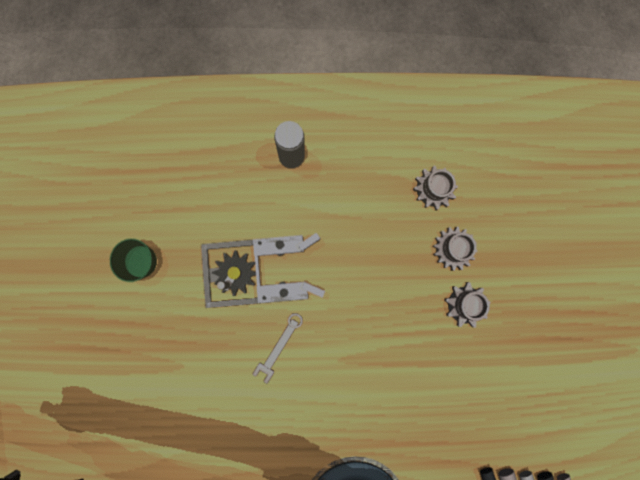

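View pics/scene0.png

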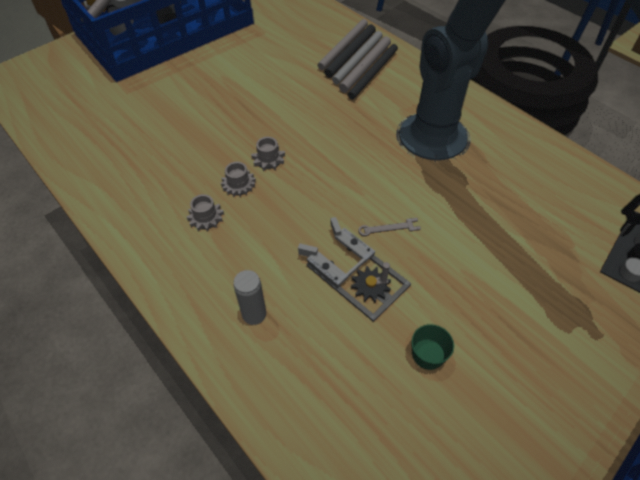

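View pics/top0c.png

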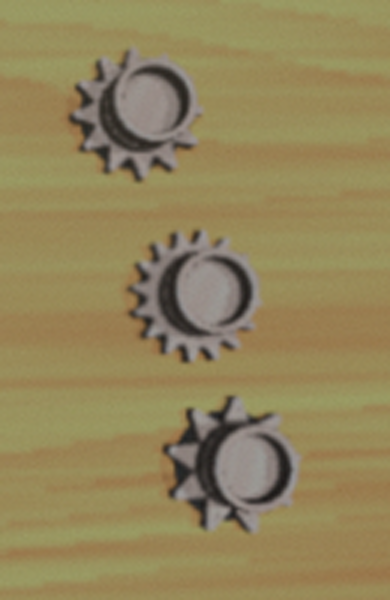

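The pictures show the three gears in a column on the right, at about (436,187), (455,248) and (468,305). The top one has 30° tooth spacing, so it is gear_12. The middle one is fine (gear_16) and the bottom one coarse (gear_9). The tester is at (237,273) with its slot opening to the right, which is world -y. I'll work out positions next and then look with the wrist camera.

```bash
cat > h.py <<'E'
from bench import *
import numpy as np, cv2
from scipy.spatial.transform import Rotation as R
def ray(p,uv,z):
    K=np.array(p["K"]);d=np.array(p["dist_coeffs"],float);T=np.array(p["camera_from_world"])
    n=cv2.undistortPoints(np.array([[uv]],float),K,d)[0,0]
    Rm=T[:3,:3];c=-Rm.T@T[:3,3];v=Rm.T@np.array([n[0],n[1],1]);return c+v*(z-c[2])/v[2]
def proj(p,X):
    T=np.array(p["camera_from_world"]);r=cv2.Rodrigues(T[:3,:3])[0]
    return cv2.projectPoints(np.array(X,float).reshape(-1,3),r,T[:3,3],np.array(p["K"]),np.array(p["dist_coeffs"],float))[0][:,0]
def quat(yaw): # tool down, jaw (y axis) at world angle yaw
    y=np.array([np.cos(yaw),np.sin(yaw),0]);z=np.array([0,0,-1.]);x=np.cross(y,z)
    return R.from_matrix(np.c_[x,y,z]).as_quat()
E
python3 - <<'E'
from h import *
t=camera_params("top");s=camera_params("scene")
for n,a,b,z in [("g12",[432.6,187.9],[205.9,215.9],0),("hubtop",[440.5,184],[203,204],.06),("tester",[237.9,276.4],[369.1,288.4],0),("home",[272.8,270.2],[348.2,262.8],0),("pin",[218.7,284.6],[384.8,262.1],.086),("can",[291,154],[254.2,315.4],0),("tin",[137,262],[427,354],0),("g16",[452,247],[235,186],0),("rail a",[255,240],[255,240],.032),("corner1",[203,245],[203,245],.012),("corner2",[207,306],[207,306],.012)]:
    print(n,ray(t,a,z).round(4),ray(s,b,z).round(4))
R0=R.from_quat(read_tcp_rot()).as_matrix();print(R0.round(3))
w=np.array(camera_params("wrist")["camera_from_world"]);print(camera_params("wrist")["K"]); c=-w[:3,:3].T@w[:3,3];print("cam in tool",R0.T@(c-read_eef_pos()),(w[:3,:3]@R0).round(3))
E
```

```text
g12 [ 0.6806 -0.1867  0.    ] [ 0.6755 -0.1945  0.    ]
hubtop [ 0.6762 -0.1865  0.06  ] [ 0.6778 -0.1844  0.06  ]
tester [0.4929 0.242  0.    ] [0.5066 0.2493 0.    ]
home [0.5052 0.167  0.    ] [0.4941 0.1631 0.    ]
pin [0.476  0.2667 0.086 ] [0.4718 0.2553 0.086 ]
can [0.7604 0.1252 0.    ] [0.7564 0.1258 0.    ]
tin [0.5264 0.4632 0.    ] [0.5278 0.4523 0.    ]
g16 [ 0.5489 -0.2238  0.    ] [ 0.5555 -0.2292  0.    ]
rail a [0.5677 0.2013 0.032 ] [ 0.6365 -0.0243  0.032 ]
corner1 [0.5605 0.3151 0.012 ] [ 0.7372 -0.1116  0.012 ]
corner2 [0.4311 0.306  0.012 ] [0.8271 0.0399 0.012 ]
[[-0.964  0.266 -0.   ]
 [ 0.266  0.964 -0.   ]
 [ 0.    -0.    -1.   ]]
[[370.46909978   0.         318.30986953]
 [  0.         370.46909978 237.89690217]
 [  0.           0.           1.        ]]
cam in tool [ 7.11932065e-02  1.28103424e-05 -1.24464334e-01] [[ 0.     1.    -0.001]
 [-0.959  0.    -0.282]
 [-0.282  0.001  0.959]]
```

Run:
```python
from h import *
q=quat(np.pi/2)
move_ptp([0.50,0.19,0.22],q); print(read_qpos(),read_time_s())
im=read_camera("wrist");p=camera_params("wrist");cv2.imwrite("pics/w1.png",im[:,:,::-1])
np.save("w1p.npy",p,allow_pickle=True)
for t in ["tester","slot_home","crank_pin","slot_mouth"]:
    print(t,[(d["confidence"],d["at"],ray(p,d["at"],.086 if t=="crank_pin" else 0).round(4)) for d in tip_of("wrist",t)][:2])
move_ptp([0.678,-0.188,0.18],q); print(read_qpos(),read_time_s())
im=read_camera("wrist");p=camera_params("wrist");cv2.imwrite("pics/w2.png",im[:,:,::-1])
np.save("w2p.npy",p,allow_pickle=True)
for t in ["gear_12"]:
    print(t,[(d["confidence"],d["at"],ray(p,d["at"],0).round(4)) for d in tip_of("wrist",t)][:2])
    print(t,[(d["confidence"],d["at"]) for d in look_for("wrist",t)][:2])
```

```text
[-0.79194649  0.20240889  0.39130046  1.92098823 -0.08992747  1.03455941
  1.21127254] 3.075
tester [(0.77, [372.7, 211.5], array([0.5035, 0.2435, 0.    ]))]
slot_home []
crank_pin [(0.73, [420.5, 199.7], array([0.4761, 0.2639, 0.086 ]))]
slot_mouth [(0.63, [586.0, 241.3], array([0.5325, 0.4537, 0.    ]))]
[-0.2018914   0.60685996  0.58671844  1.53563066 -0.36257872  1.10949371
  2.03920481] 4.875
gear_12 [(0.96, [311.1, 219.6], array([ 0.681 , -0.1906,  0.    ])), (0.73, [262.1, 44.5], array([ 0.5471, -0.2269,  0.    ]))]
gear_12 [(0.9, [308.9, 220.3]), (0.64, [258.1, 47.7])]
```

View pics/w1.png

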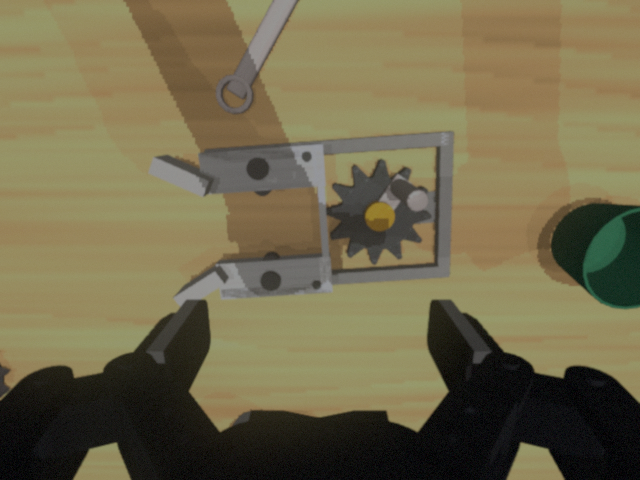

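View pics/w2.png

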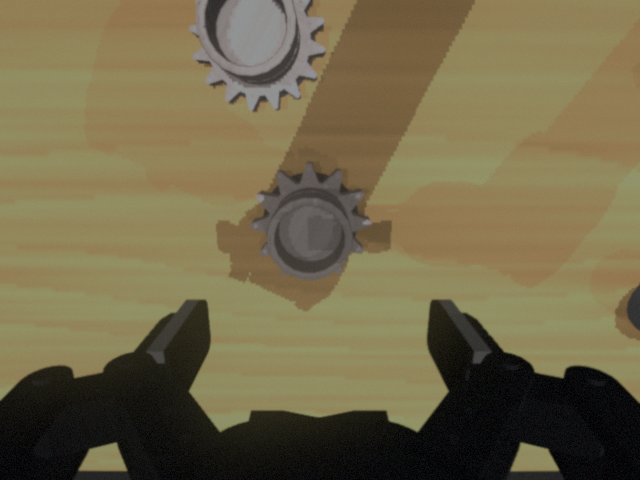

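In w1 the master's hub is at (380,216), the crank pin at (418,200), and the slot opens left. In w2 the twelve-tooth gear's hub top is at about (313,233). I'll overlay a tester model on an enlarged picture to fit its pose.

```bash
cat > ov.py <<'E'
from h import *
import sys
p=np.load("w1p.npy",allow_pickle=True).item()
def T(x,y,a,P):
    P=np.array(P,float);c,s=np.cos(a),np.sin(a)
    return np.c_[x+c*P[:,0]-s*P[:,1],y+s*P[:,0]+c*P[:,1],P[:,2]]
def draw(x,y,a,th,out):
    im=cv2.imread("pics/w1.png");S=2.2;o=np.array([140,70])
    big=cv2.resize(im[70:330,140:480],None,fx=S,fy=S,interpolation=cv2.INTER_CUBIC)
    ang=np.linspace(0,2*np.pi,60)
    Ls=[[(sx*31.5,-147,32),(sx*31.5,-46,32)] for sx in(-1,1)]
    Ls+=[[(-62,62,12),(62,62,12)],[(-62,-46,12),(-62,62,12)],[(62,-46,12),(62,62,12)],[(0,-185,32),(0,60,32)]]
    Ls+=[[(48*np.cos(t),48*np.sin(t),16) for t in ang]]
    px,py=-30*np.cos(th),30*np.sin(th)
    Ls+=[[(px+8*np.cos(t),py+8*np.sin(t),86) for t in ang]]
    for L in Ls:
        q=proj(p,T(x,y,a,np.array(L)/1000.)); q=((q-o+.5)*S).astype(int)
        cv2.polylines(big,[q.reshape(-1,1,2)],False,(0,0,255),1)
    cv2.imwrite(out,big)
draw(*map(float,sys.argv[1:5]),sys.argv[5])
E
python3 ov.py 0.501 0.2445 -0.06 0.6 pics/o1.png
python3 - <<'E'
from h import *
p=np.load("w2p.npy",allow_pickle=True).item()
im=cv2.imread("pics/w2.png");S=5
big=cv2.resize(im[150:290,240:390],None,fx=S,fy=S*0.8,interpolation=cv2.INTER_CUBIC)
X=np.array([0.6795,-0.1885])
ang=np.linspace(0,2*np.pi,60)
for r,z in [(.03,.06),(.024,.06),(.048,.016)]:
    q=proj(p,np.c_[X[0]+r*np.cos(ang),X[1]+r*np.sin(ang),0*ang+z]);q=((q-[240,150]+.5)*[S,S*.8]).astype(int)
    cv2.polylines(big,[q.reshape(-1,1,2)],True,(0,0,255),1)
cv2.imwrite("pics/o2.png",big)
E
```

```text
(no output)
```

View pics/o1.png

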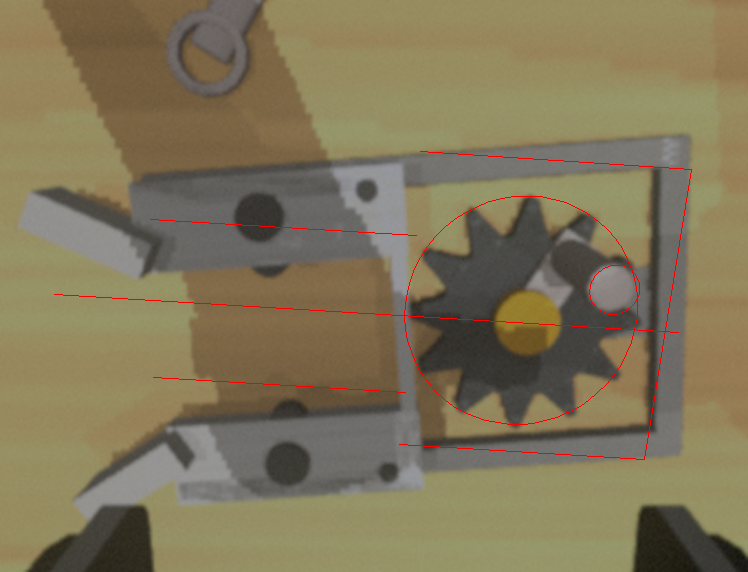

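View pics/o2.png

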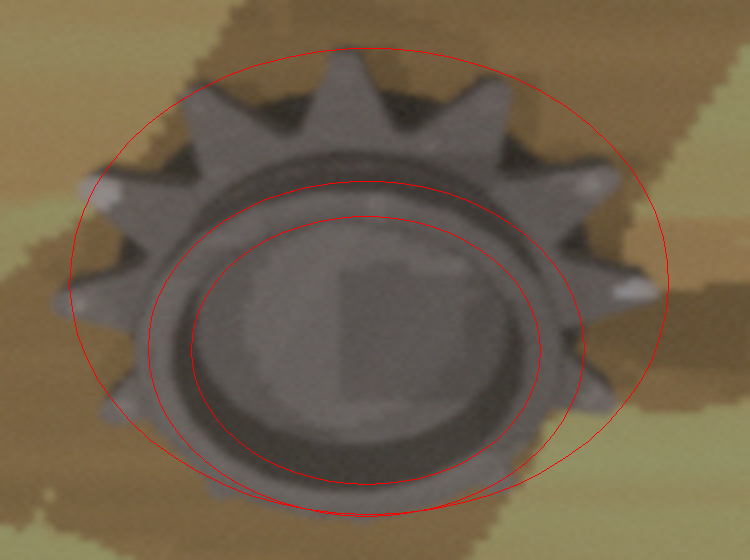

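```bash
python3 ov.py 0.501 0.2440 0.065 0.6 pics/o3.png
```

```text
(no output)
```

View pics/o3.png

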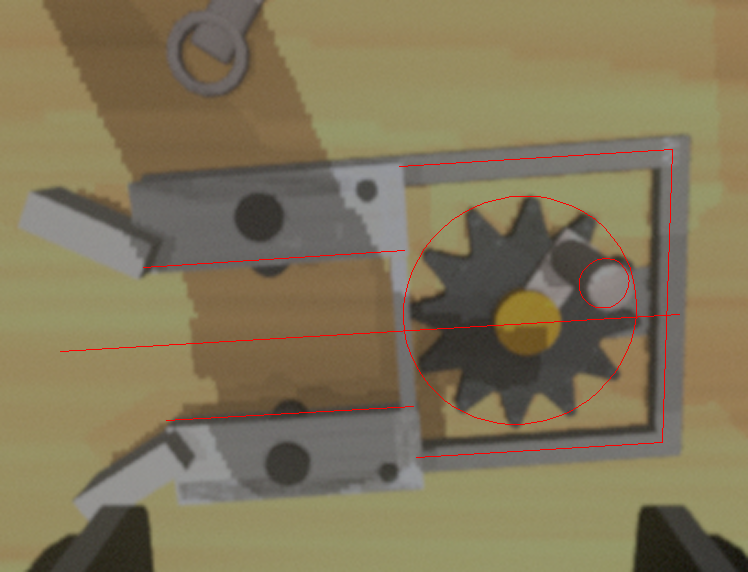

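The model now matches the picture, with the tester at about (0.501, 0.246) and a yaw of 0.063. Next I put the part-closed fingers into the hub's hole without expanding them.

Run:
```python
from h import *
q=quat(np.pi/2+0.063)
G=[0.6795,-0.1907]
move_gripper(0.008,20); print("gap",read_finger_gap())
move_ptp(G+[0.10],q)
im=read_camera("wrist");cv2.imwrite("pics/w3.png",im[:,:,::-1])
for z in [0.085,0.078,0.073,0.069,0.065,0.062]:
    movel(G+[z],speed=0.04); f=np.array(read_ft_force()); print(z,f.round(2),read_eef_pos().round(4) if hasattr(read_eef_pos(),'round') else read_eef_pos())
    if abs(f[2])>4: break
im=read_camera("wrist");cv2.imwrite("pics/w4.png",im[:,:,::-1]);print(read_time_s(),read_qpos())
```

```text
gap 0.008195346177897226
0.085 [-0.01  0.02  0.03] [ 0.6794 -0.1906  0.0848]
0.078 [ 0.48 -0.13 -0.1 ] [ 0.6791 -0.1905  0.0774]
0.073 [-0.45  0.6  -0.34] [ 0.6791 -0.1905  0.0725]
0.069 [-0.3   0.11 -0.55] [ 0.6792 -0.1906  0.0685]
0.065 [ 0.01 -0.46  1.18] [ 0.6792 -0.1905  0.0646]
0.062 [ 0.59 -0.17  0.65] [ 0.6793 -0.1906  0.0617]
8.1333 [-0.14587316  0.74024497  0.51341136  1.58618983 -0.42639682  0.92901981
  2.14799941]
```

View pics/w3.png

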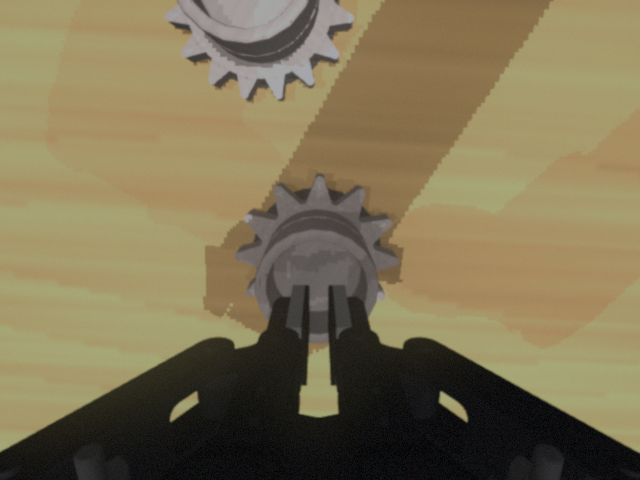

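View pics/w4.png

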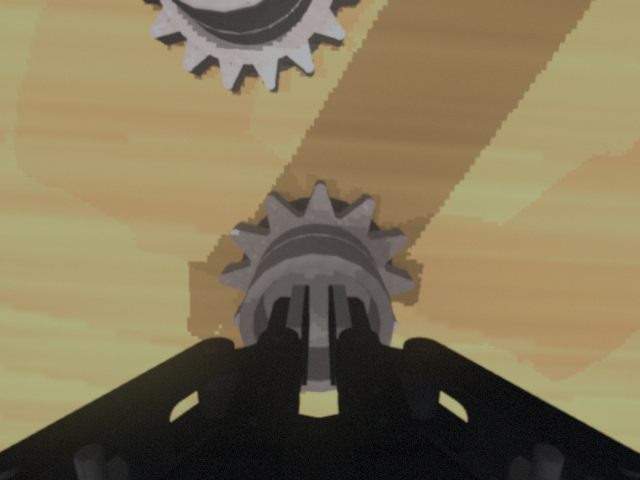

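The fingertips at about (320,290) are inside the hub's hole with no contact force. I'll start sliding.

```bash
cat >> h.py <<'E'
TX,TY,TA=0.501,0.246,0.063
def tw(x,y):
    c,s=np.cos(TA),np.sin(TA); return [TX+c*x-s*y,TY+s*x+c*y]
def tt(P):
    c,s=np.cos(TA),np.sin(TA); d=np.array(P[:2])-[TX,TY]; return np.array([c*d[0]+s*d[1],-s*d[0]+c*d[1]])
E
python3 - <<'E'
from h import *
for P in [[0.672,-0.15],[0.62,-0.06],tw(0,-.27),tw(0,-.235)]:
    movel(list(P)+[0.062],speed=0.06); print(np.round(read_eef_pos(),4),np.round(read_ft_force(),2))
im=read_camera("wrist");cv2.imwrite("pics/w5.png",im[:,:,::-1]);p=camera_params("wrist");np.save("w5p.npy",p,allow_pickle=True)
im=read_camera("top");cv2.imwrite("pics/t5.png",im[:,:,::-1])
print(read_time_s())
E
```

```text
[ 0.6718 -0.1486  0.0617] [ 1.31 -0.53  0.61]
[ 0.6201 -0.0601  0.062 ] [ 0.4  -0.95 -0.88]
[ 0.5181 -0.0235  0.062 ] [ 1.   -1.    0.33]
[0.5153 0.0126 0.0618] [ 1.02 -0.17  0.45]
13.65
```

View pics/w5.png

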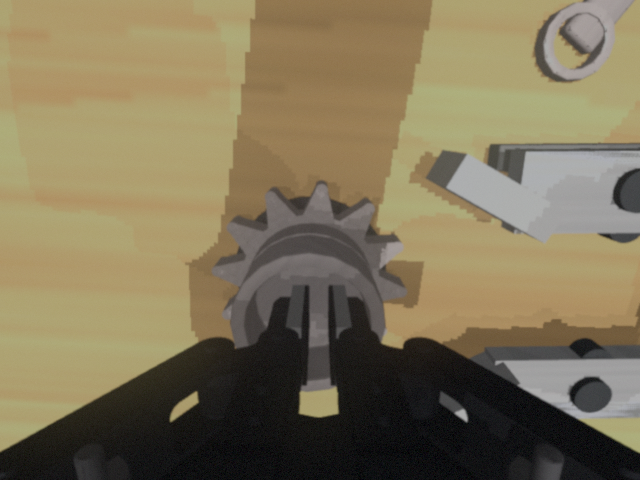

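View pics/t5.png

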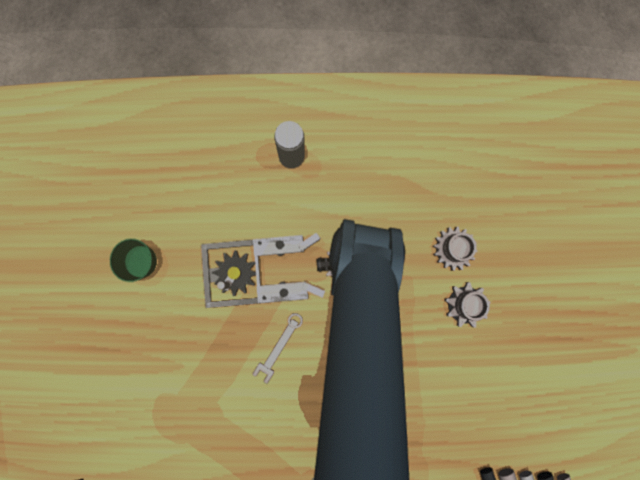

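The gear follows flat, with its hub at about (311,310), and the other gears are untouched. A tooth seems to point at the master, which also has a tooth pointing back, so I'll measure both phases.

```bash
python3 - <<'E'
from h import *
def ov(pf,imf,c,ph,out,x0,y0,w,h,S,color=(0,0,255)):
    p=np.load(pf,allow_pickle=True).item();im=cv2.imread(imf)
    big=cv2.resize(im[y0:y0+h,x0:x0+w],None,fx=S,fy=S,interpolation=cv2.INTER_CUBIC)
    for k in range(12):
        a=TA+ph+k*np.pi/6
        q=proj(p,[[c[0]+r*np.cos(a),c[1]+r*np.sin(a),.016] for r in(.036,.052)])
        q=((q-[x0,y0]+.5)*S).astype(int); cv2.line(big,tuple(map(int,q[0])),tuple(map(int,q[1])),color,1)
    for r,z in[(.048,.016),(.03,.06)]:
        t=np.linspace(0,2*np.pi,60);q=proj(p,np.c_[c[0]+r*np.cos(t),c[1]+r*np.sin(t),0*t+z]);q=((q-[x0,y0]+.5)*S).astype(int)
        cv2.polylines(big,[q.reshape(-1,1,2)],True,color,1)
    cv2.imwrite(out,big)
ov("w1p.npy","pics/w1.png",[TX,TY],0.0,"pics/m1.png",310,130,150,160,3.6)
e=tw(0,-.235); print(e)
ov("w5p.npy","pics/w5.png",tw(0,-.238),0.0,"pics/m2.png",180,160,270,240,2.4)
E
cd pics; python3 -c "
import cv2,numpy as np
a=cv2.imread('m1.png');b=cv2.imread('m2.png');print(a.shape,b.shape)
a=cv2.resize(a,(390,416));b=cv2.resize(b,(410,364));o=np.zeros((420,800,3),np.uint8);o[:416,:390]=a;o[:364,390:]=b;cv2.imwrite('m12.png',o)"
```

```text
[np.float64(0.5157952084358379), np.float64(0.011466203272662429)]
(576, 540, 3) (576, 648, 3)
```

View pics/m12.png

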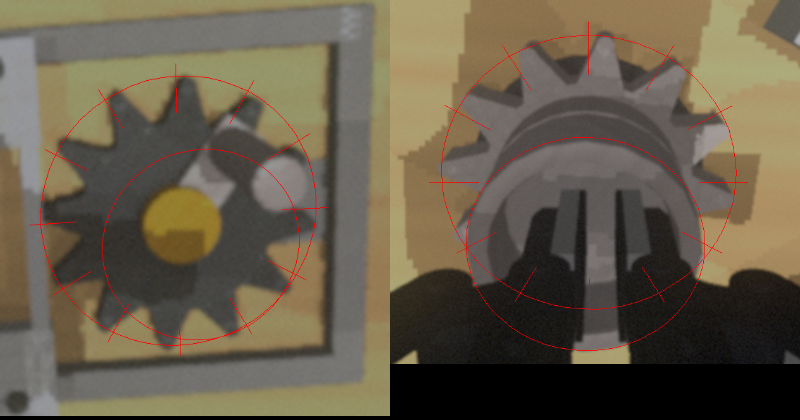

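Left, the master's teeth are about 5.5° clockwise of the model lines. Right, gear_12's are about 6.5° clockwise. That leaves the tips about 12° apart, close to the ideal 15°, so they should mesh as they are. I'll push in.

Run:
```python
from h import *
for y in [-.20,-.17,-.15,-.135,-.125,-.115,-.108,-.102,-.097,-.092,-.088,-.084]:
    movel(tw(0,y)+[0.062],speed=0.05); f=np.array(read_ft_force());c,s=np.cos(TA),np.sin(TA)
    fx,fy=c*f[0]+s*f[1],-s*f[0]+c*f[1]
    print(y,(tt(read_eef_pos())*1000).round(1),"f tester",round(fx,1),round(fy,1),round(f[2],1))
    if np.hypot(fx,fy)>30 or abs(fx)>12: break
im=read_camera("wrist");cv2.imwrite("pics/w6.png",im[:,:,::-1]);print(read_time_s())
```

```text
-0.2 [   0. -199.] f tester -0.0 0.8 -0.4
-0.17 [-1.000e-01 -1.688e+02] f tester 0.2 0.0 -0.8
-0.15 [  -0.  -148.7] f tester -0.5 -0.3 -0.5
-0.135 [  -0.  -133.7] f tester -0.2 -0.9 0.3
-0.125 [   0.  -123.9] f tester 1.4 -0.1 -0.1
-0.115 [   0.  -113.8] f tester -0.6 0.0 0.1
-0.108 [   0.2 -108.1] f tester 0.5 -2.5 -0.2
-0.102 [ 1.000e-01 -1.025e+02] f tester 0.5 -3.3 -0.0
-0.097 [  0.2 -97.1] f tester 1.1 -3.1 0.3
-0.092 [  0.  -91.3] f tester 0.3 -2.6 -0.2
-0.088 [ -0.1 -87. ] f tester 0.7 -2.4 0.6
-0.084 [ -0.1 -82.9] f tester 0.4 -1.0 0.2
18.5583
```

View pics/w6.png

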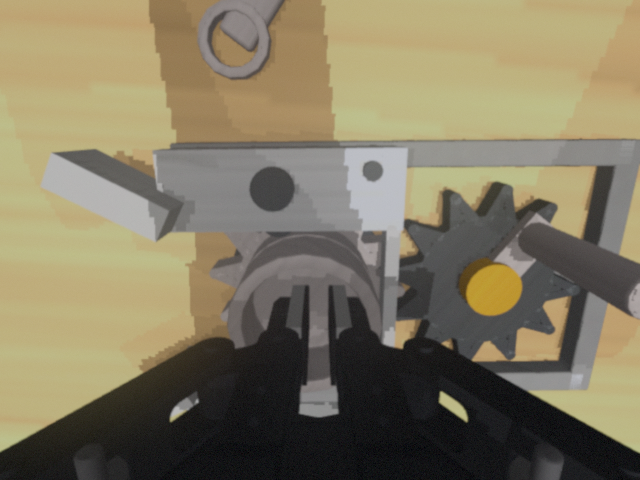

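The gear is between the rails, with its hub nearly at the cross bar at (390,270). I'll keep pushing until the end stop takes load.

Run:
```python
from h import *
for y in np.arange(-.0825,-.066,.0015):
    movel(tw(0,y)+[0.062],speed=0.02); f=np.array(read_ft_force());c,s=np.cos(TA),np.sin(TA)
    fx,fy=c*f[0]+s*f[1],-s*f[0]+c*f[1]
    print(round(y,4),(tt(read_eef_pos())*1000).round(1),"f tester",round(fx,1),round(fy,1),round(f[2],1))
    if np.hypot(fx,fy)>18 or abs(fx)>12: break
im=read_camera("wrist");cv2.imwrite("pics/w7.png",im[:,:,::-1]);print(read_time_s())
```

```text
-0.0825 [ -0.1 -82.2] f tester 0.2 -1.0 -0.5
-0.081 [ -0. -81.] f tester -0.3 -2.1 0.9
-0.0795 [  0.1 -79.4] f tester 1.4 -2.3 0.0
-0.078 [  0.2 -78. ] f tester 1.1 -2.0 -0.2
-0.0765 [  0.1 -77.6] f tester 1.0 -3.4 -0.2
-0.075 [  0.1 -77.5] f tester 0.5 -7.3 2.5
-0.0735 [  0.1 -77.5] f tester 0.4 -8.6 2.7
-0.072 [  0.1 -77.3] f tester 0.4 -10.8 2.3
-0.0705 [  0.  -77.1] f tester 0.3 -12.4 5.1
-0.069 [  0. -77.] f tester 0.4 -14.6 6.3
-0.0675 [ -0.  -76.8] f tester -0.2 -16.4 6.6
21.3583
```

View pics/w7.png

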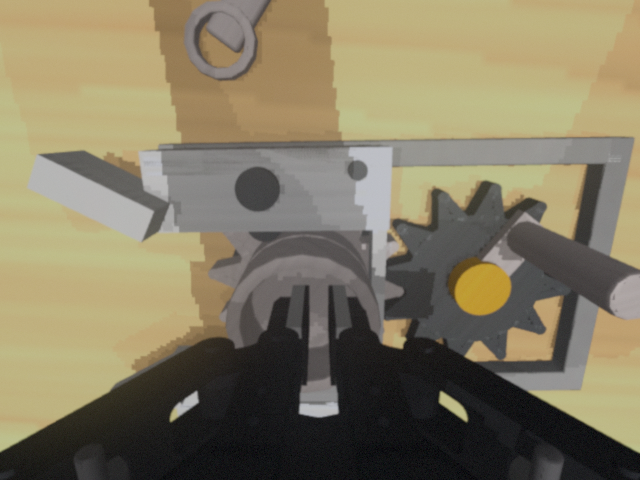

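The force rises to 16 N with no further movement at TCP y = -77 mm, which puts the gear about 3 mm behind, at the end stop. I'll centre the fingers to unload them, lift out and check.

```bash
python3 - <<'E'
from h import *
movel(tw(0,-.0805)+[0.062],speed=0.03);print(np.round(read_ft_force(),2),tt(read_eef_pos()))
movel(tw(0,-.0805)+[0.10],speed=0.05);print(np.round(read_ft_force(),2))
movel(tw(0,-.05)+[0.22],speed=0.2)
im=read_camera("wrist");cv2.imwrite("pics/w8.png",im[:,:,::-1]);p=camera_params("wrist");np.save("w8p.npy",p,allow_pickle=True)
for t in ["gear_12","crank_pin","slot_home"]:
    print(t,[(d["confidence"],d["at"],(1000*tt(ray(p,d["at"],.086 if t=="crank_pin" else 0))).round(1)) for d in tip_of("wrist",t)][:2])
print(read_time_s())
E
cat > ov2.py <<'E'
from h import *
import sys
def ov2(n,gx,gy,th,out):
    p=np.load(n+"p.npy",allow_pickle=True).item();im=cv2.imread(f"pics/{n}.png")
    S=1.25;big=cv2.resize(im,None,fx=S,fy=S)
    t=np.linspace(0,2*np.pi,80)
    Ls=[[(gx+r*np.cos(a),gy+r*np.sin(a),z) for a in t] for r,z in[(30,60),(24,60),(48,16)]]
    Ls+=[[(-30*np.cos(th)+8*np.cos(a),30*np.sin(th)+8*np.sin(a),86) for a in t],[(48*np.cos(a),48*np.sin(a),16) for a in t]]
    Ls+=[[(s*31.5,-147,32),(s*31.5,-46,32)] for s in(-1,1)]+[[(-62,-46,12),(-62,62,12),(62,62,12),(62,-46,12)]]
    for L in Ls:
        W=[tw(a/1000,b/1000)+[c/1000] for a,b,c in L]; q=(proj(p,W)*S).astype(int)
        cv2.polylines(big,[q.reshape(-1,1,2)],False,(0,0,255),1)
    cv2.imwrite(out,big)
ov2(sys.argv[1],*map(float,sys.argv[2:5]),sys.argv[5])
E
python3 ov2.py w8 0 -83 0.72 pics/o8.png
```

```text
[-0.45 -0.48 -0.56] [-0.0003135  -0.07866713]
[-0.64 -0.42  0.41]
gear_12 [(0.74, [284.6, 212.2], array([  2.2, -83.1]))]
crank_pin [(0.6, [414.6, 201.7], array([-24. ,  16.5]))]
slot_home []
23.8167
```

View pics/o8.png

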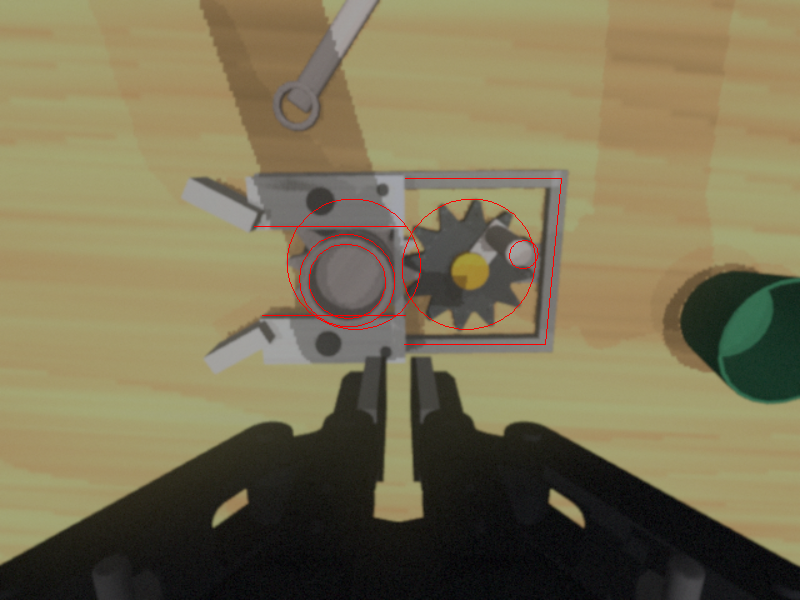

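Run:
```python
import cv2
im=cv2.imread("pics/w8.png")[130:300,190:390];cv2.imwrite("pics/w8c.png",cv2.resize(im,None,fx=3.5,fy=3.5,interpolation=cv2.INTER_CUBIC))
```

```text
(no output)
```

View pics/w8c.png

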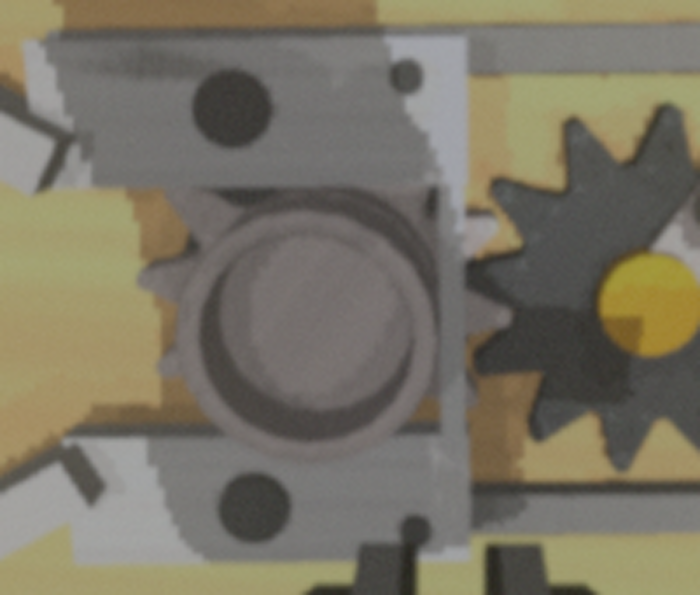

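The hub sits against the cross bar, between the rails and ahead of the catches, with the teeth interleaved at about (470,290) in the zoom. The overlay is off sideways by 2-3 mm, so I'll check for tilt from the scene camera.

```bash
python3 - <<'E'
from h import *
im=read_camera("scene");cv2.imwrite("pics/s9.png",im[:,:,::-1]);np.save("s9p.npy",camera_params("scene"),allow_pickle=True)
E
sed 's/S=1.25;big=cv2.resize(im,None,fx=S,fy=S)/S=4;o=np.array([290,190]);big=cv2.resize(im[190:335,290:430],None,fx=S,fy=S,interpolation=cv2.INTER_CUBIC)/; s/proj(p,W)\*S/(proj(p,W)-o)*S/' ov2.py > ov3.py; python3 ov3.py s9 0 -83 0.72 pics/o9.png
```

```text
(no output)
```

View pics/o9.png

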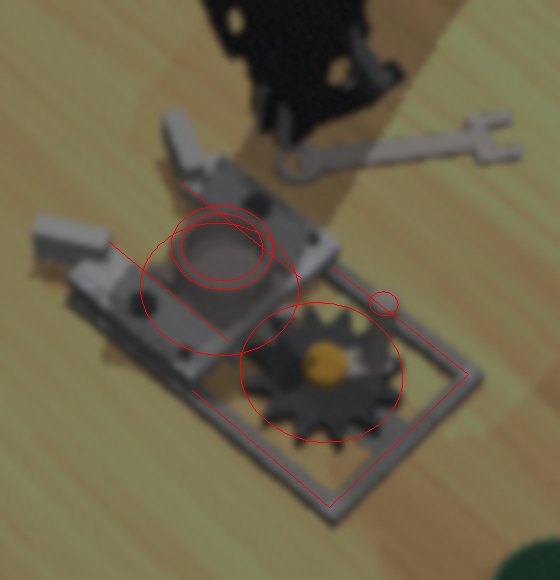

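Run:
```python
import cv2,numpy as np
a=[cv2.resize(cv2.imread(f"pics/{n}.png")[230:310,335:415],None,fx=5,fy=5,interpolation=cv2.INTER_CUBIC) for n in("scene0","s9")]
cv2.imwrite("pics/cmp.png",np.clip(np.hstack(a)*1.5,0,255))
```

```text
[ WARN:0@0.076] global loadsave.cpp:1063 imwrite_ Unsupported depth image for selected encoder is fallbacked to CV_8U.
```

View pics/cmp.png

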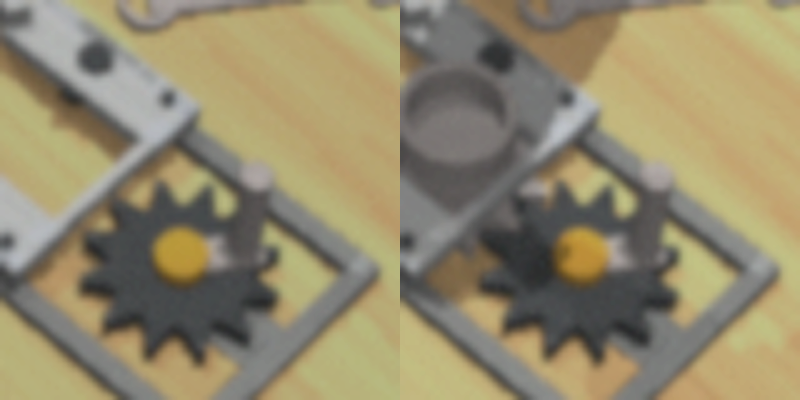

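The gear is upright, and its offset in the picture is the same as the tester's, so that was calibration. Next is the crank, straddling the pin with the jaws tangential. I'll plan joint 7 first.

```bash
cat >> h.py <<'E'
def pinpose(th,z,off=0.0,flip=0):
    return tw(-.03*np.cos(th),.03*np.sin(th))+[z], quat(TA+np.pi/2-th+flip*np.pi)
E
python3 - <<'E'
from h import *
for fl in (0,1):
    for th in (0.7,1.2,1.8,2.4,3.1):
        s=inverse_kinematics(*pinpose(th,.068,flip=fl)); print(fl,th,None if s is None else np.round(s,2))
E
```

```text
0 0.7 [-1.06  0.49  0.57  2.   -0.38  0.76  0.67]
0 1.2 [-1.13  0.54  0.67  1.97 -0.46  0.79  0.23]
0 1.8 [-1.18  0.6   0.77  1.93 -0.56  0.83 -0.28]
0 2.4 [-1.23  0.68  0.89  1.91 -0.68  0.89 -0.77]
0 3.1 [-1.28  0.76  1.01  1.91 -0.8   0.94 -1.34]
1 0.7 [ 0.38  0.87 -1.25  1.94  0.95  1.1   2.79]
1 1.2 [-0.08  0.53 -0.61  1.92  0.4   0.82  2.67]
1 1.8 [-0.82  0.49  0.3   1.92 -0.2   0.77  2.57]
1 2.4 [-0.89  0.52  0.42  1.9  -0.29  0.79  2.07]
1 3.1 [-0.93  0.54  0.51  1.9  -0.36  0.8   1.46]
```

Using flip 0, I'll straddle the pin and look before winding.

Run:
```python
from h import *
move_gripper(0.04)
P,q=pinpose(0.7,.13)
move_ptp(P,q)
for z in (.10,.085,.068):
    P[2]=z; movel(P,speed=.06); f=np.array(read_ft_force());print(z,f.round(2))
    if np.linalg.norm(f)>5: break
im=read_camera("wrist");cv2.imwrite("pics/w10.png",im[:,:,::-1]);print(read_time_s(),np.round(read_qpos(),2))
```

```text
0.1 [-0.09  0.38 -0.64]
0.085 [-0.66 -0.35 -0.24]
0.068 [-0.53 -1.08 -0.22]
26.5333 [-1.06  0.48  0.57  2.   -0.37  0.76  0.67]
```

View pics/w10.png

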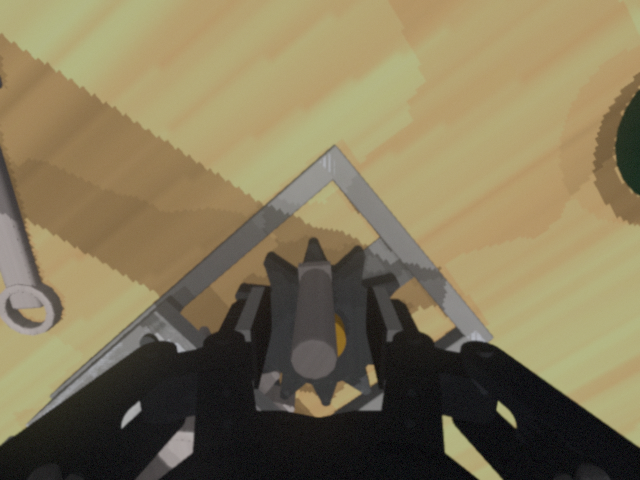

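The pin's top at (314,358) is centred between the fingers. I'll close to 22 mm and wind.

Run:
```python
from h import *
move_gripper(0.022,20); print("gap",read_finger_gap(),np.round(read_ft_force(),2))
for th in np.r_[np.arange(.85,2.95,.15),3.0,3.05,3.1]:
    P,q=pinpose(th,.068); movel(P,q,speed=.04); f=np.array(read_ft_force());e=read_eef_pos();t=tt(e)
    print(round(th,2),"th_tcp",round(float(np.arctan2(t[1],-t[0])),3),f.round(1))
    if np.linalg.norm(f)>15: break
im=read_camera("wrist");cv2.imwrite("pics/w11.png",im[:,:,::-1]);print(read_time_s(),read_finger_gap())
```

```text
gap 0.022257171850324785 [0.29 0.7  0.24]
0.85 th_tcp 0.836 [-1.  -0.6  1.1]
1.0 th_tcp 0.979 [-1.2 -1.6  0.6]
1.15 th_tcp 1.127 [-2.4 -2.2  0.7]
1.3 th_tcp 1.281 [-1.8 -1.4  0.7]
1.45 th_tcp 1.447 [-2.  -1.9 -1.2]
1.6 th_tcp 1.596 [-1.5 -0.6 -0.6]
1.75 th_tcp 1.733 [-2.5  0.3 -1.1]
1.9 th_tcp 1.889 [-2.3  0.9 -1.8]
2.05 th_tcp 2.051 [-1.2  1.9 -2. ]
2.2 th_tcp 2.188 [-2.1  2.2 -1.4]
2.35 th_tcp 2.335 [-2.2  3.8 -1.8]
2.5 th_tcp 2.5 [-0.7  3.7 -1.7]
2.65 th_tcp 2.651 [ 0.2  3.8 -0.8]
2.8 th_tcp 2.79 [ 1.4  5.2 -0.9]
2.95 th_tcp 2.951 [ 1.6  5.3 -0.3]
3.0 th_tcp 3.001 [ 2.7  3.6 -0.7]
3.05 th_tcp 3.013 [1.1 5.8 0.2]
3.1 th_tcp 3.015 [-1.   6.7  0.3]
32.15 0.021778593420648817
```

View pics/w11.png

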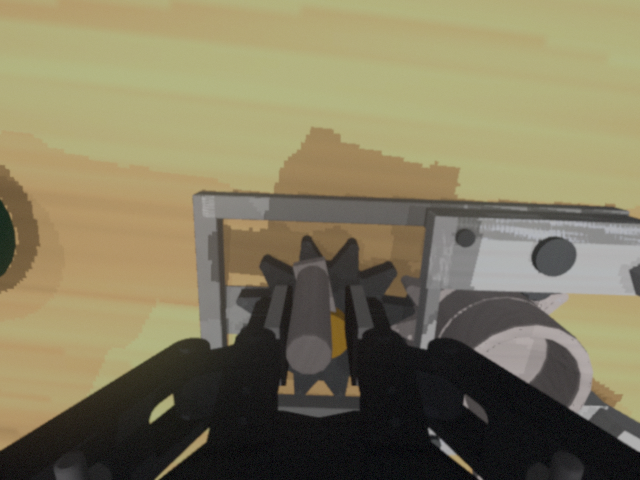

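The tool stalls at 3.01 rad, which is the 2.9 stop plus finger clearance. I'll give it a firmer push to confirm, unload, lift and verify.

```bash
python3 - <<'E'
from h import *
_,q=pinpose(3.1,.068)
P,_=pinpose(3.22,.068); movel(P,q,speed=.03); t=tt(read_eef_pos());print(np.arctan2(t[1],-t[0]),np.round(read_ft_force(),1))
P,_=pinpose(2.98,.068); movel(P,q,speed=.03);print(np.round(read_ft_force(),1))
move_gripper(0.03);print(np.round(read_ft_force(),1))
P[2]=.13;movel(P,speed=.06);print(np.round(read_ft_force(),1))
move_ptp(tw(0,-.03)+[.25],quat(np.pi/2+TA))
im=read_camera("wrist");cv2.imwrite("pics/w12.png",im[:,:,::-1]);p=camera_params("wrist");np.save("w12p.npy",p,allow_pickle=True)
for t in ["gear_12","crank_pin"]:
    print(t,[(d["confidence"],d["at"],(1000*tt(ray(p,d["at"],.086 if t=="crank_pin" else 0))).round(1)) for d in tip_of("wrist",t)][:2])
print(read_time_s())
E
python3 ov2.py w12 0 -83 2.9 pics/o12.png
```

```text
3.017860529636854 [ 0.2 11.3 -1.1]
[-0.8  2.2  1.3]
[ 0.2 -0.3 -0.2]
[-0.4 -0.5 -0. ]
gear_12 [(0.59, [266.8, 203.1], array([  1.3, -82.9]))]
crank_pin [(0.97, [363.4, 258.0], array([30.4,  7.1])), (0.27, [257.6, 26.9], array([-140. ,  -72.4]))]
36.6417
```

View pics/o12.png

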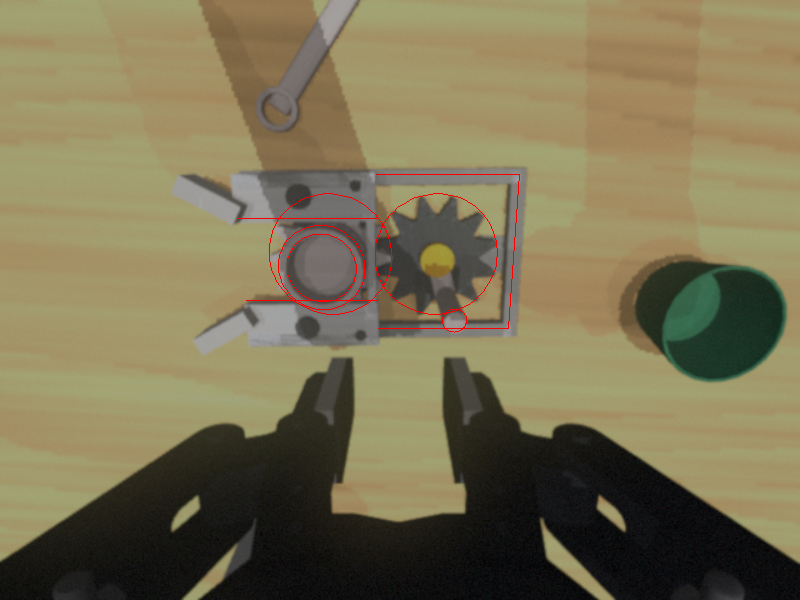

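The pin top at (363,258) lies at tester (30,7), so the crank is at about 2.9 rad. The gear is home at y = -83, flat and in mesh. The robot is clear, so I'm handing in.

Run:
```python
from h import *
print(np.round(read_ft_force(),1)); print(sign_off())
im=read_camera("top");cv2.imwrite("pics/t13.png",im[:,:,::-1])
```

```text
[ 0.3 -0.4 -0.7]
the job is handed in; nothing more can be done
None
the job is handed in; nothing more can be done
```

The twelve-tooth gear is home in the tester slot and in mesh with the master. The crank is wound clockwise to its stop, and I handed the job in after about 37 s of the 72 s. Sign-off reports no verdict.

**How it was done:** I slid the gear flat with the part-closed fingers loose inside its hub hole. It went past the catches and stopped against the end bar; the push rose to about 16 N with no further movement. I then straddled the crank pin with the jaws and wound it until the tool stalled at 3.01 rad. That fits the 2.9 stop plus finger clearance.

**Last checks:**
- **Gear:** the network put its centre 83 mm from the master's axis and about 1 mm off the slot line (limit 5 mm). The pictures showed it upright with the teeth interleaved.
- **Crank:** the pin was seen at tester (30, 7) mm, which is about 2.9 rad.
- **Robot:** it was clear of everything, with about zero force on the tool.

**Disagreements and gaps:**
- My overlay of the hub was 2–3 mm off sideways in the wrist view. The scene camera showed the same offset for the gear and the tester, so I took it for calibration error.
- While the gear passed the catches I read only about 3 N after each step, against the 5–10 N expected, so the snap was not felt directly.
- The top-camera picture I tried to take after handing in was refused. The other gears were last seen untouched part-way through the slide. The spanner and tin were in view in the final wrist picture, which I did not measure against the start. The spray can was not in that view.

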